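# Prop the press guard and take out the pot

## Robot

A 7-joint arm with a two-finger parallel gripper is mounted at the origin on a cart in front of the work surface, level with it; the furniture and walls round the work are solid. World frame = base frame: x ahead of the robot, y to its left, z up, the work surface at z = 0. Lengths are in m, angles in degrees, forces in N, time in s.
With the tool pointing down it reaches from about 0.4 to 0.85 m from the base axis. Payload 4.4 kg.
Tool frame: the origin (TCP) lies at the very end of the fingers, on their centre line; the grasp point (between the pads) lies 19 mm behind it; z points along the fingers, y is the line along which they close (so a half turn about z gives the same grasp; the last joint's range is limited). The gripper opens to 94 mm and grips with 3 to 60 N. Pads are 16 mm wide; open, the fingers measure 119 mm over their backs; the gripper's body (75 mm by 177 mm) begins 78 mm behind the grasp point.
Start: joints at [-73.957, 36.005, 2.206, 86.941, -1.547, 57.084, -1.146], TCP at [0.22, 0.612, 0.205] pointing down, gripper open.
Joint ranges: [-175.42, 175.42], [-21.48, 121.26], [-71.46, 75.88], [10.55, 141.38], [-63.04, 243.04], [13.31, 113.54], [-168.57, 168.57]. Speed limits (degrees/s): [147.25, 147.25, 180, 180, 180, 180, 180].

## Interface

Orientations are given as a 3x3 rotation matrix whose columns are the frame's x, y, z axes.
In Python, from workcell import bot, status, read_camera, camera_params, sign_off gives the robot as it stands. The module is installed in compiled form; this text tells all that it offers. Calls block until the motion is done:
- bot.movep(position, orientation): joint-space move of the TCP to a pose.
- bot.movel(position, frame=None, v=0.15, stop_force=None): straight line of the TCP; frame=None keeps the orientation; v is the mean speed in m/s. With stop_force (N) it stops when the force on the tool has changed by that much, and returns True; else False.
- bot.set_joints(angles): joint-space move.
- bot.grip(opening, newtons=None): opening from 0.0 (shut) to 1.0 (fully open); newtons is the grip in N (None keeps the last); returns when the fingers have stopped.
- bot.wait(seconds).
- bot.solve_ik(position, orientation): joint angles nearest the present ones, or None.
- status.get_obs(): the state.
- read_camera(name): name is "scene" or "top" or "wrist"; returns the picture (480x640x3 uint8, red, green, blue); there is no depth.
- camera_params(name): a dict with "camera_matrix" (3x3 intrinsics, pixels), "rvec" (rotation vector, rad) and "tvec" (3), from world to camera coordinates, as OpenCV has them. Camera axes: x right, y down, z forward; pixel columns grow to the right and rows downward; lengths in m; the calibration is good to about 2 mm. A picture is of the moment at which its call begins: read the wrist's pose just before it. camera_params takes no time and is no camera call; for the wrist camera it gives the pose at the moment of the call.
A pose or a line that the arm cannot do raises bot.IKError and nothing moves.
- sign_off(): hands the job in; it is judged then, once.
The state is a dict: "clock": time; "q": joint angles; "joint_vel": joint speeds; "effort": joint torques, N m; "eef_pos": TCP position; "tool_rot": TCP orientation; "wrist_force": force on the tool from outside, world axes, zero at the start; "wrist_torque": the same for the moment, N m; "opening": opening from 0.0 (shut) to 1.0 (fully open); "grip_force": force on a finger pad.
Only numpy, scipy, OpenCV 4.12 (cv2) and the standard library are available. Lean on these libraries where they do the work, as an engineer would, in place of code of your own. Each camera call takes 0.05 s, during which the arm holds its last target. There are 200 camera calls.

## Task

Lift the yellow-framed guard of the small green press by the red grip of its hold bar, and hook the slotted bar into the notch on top of the press so that the guard stays up by itself. Then take the white pot out from under the ram and stand it upright in the wooden tray beside the finished pot. Leave the guard hooked up and do not disturb the finished pot, the oil bottle, the loupe or the black ring.

Things in the scene. Friction and masses are not known exactly. Their poses are not given: they have to be found in the camera images.
- press: Fixed green bench press, base 104 mm wide, 12 thick, 295 high. Origin on the bench right under ram and nest; x axis to the back of the press, y to its left as seen from its front, z up. Base from x -40 to 60 mm; column x 30 to 60; overhanging head x -18 to 60, y +-32, z 150 to 250; a 22 mm ram hangs down to z 85 over the nest. Its front faces the robot's left: its x axis is turned -1.2 to -1.55 rad from the room's.
- nest_top (a point): Centre of the top of the nest: a round steel stub 26 mm across, 22 mm above the bench, 10 above the base, carrying the pot. Head and ram stand right above it, so the pot can be taken only from the front, with the tool tilted about 40 to 50 degrees, passing under the raised guard.
- notch (a point): Centre of the notch floor, 285 mm above the bench (press x -32, y 0), in the top edge of the catch: an upright steel plate on the front of the head, 6 mm thick in x. The notch is 18 mm wide; its ears rise 10 mm higher beside it. Axes as the press.
- guard (a joint): Height of the guard, m: 0 = down, upper stop 0.165. A clear hood with yellow frame: front panel at press x -40 mm, 98 wide, z 14 to 94 when down; sides run back to two rods. Slides vertically, weighs 3 to 6 N with its bar and falls when let go. With the bar hooked in the notch it hangs at about 0.145, lower edge then 159 mm above the bench.
- hold_bar (a joint): Angle of the hold bar, rad: 0 = upright, negative = top leaning out to the front (press -x), range -0.75 to 0.04; a stiff hinge (0.04 N m) keeps it where it is put. Hinged about the press y axis on the guard's front rim, pivot at press x -48, y 0, z 90 mm + guard height. The bar is 12 mm deep (x) and 8 wide (y). Hooked it reads about -0.1 to 0.04.
- slot (a point): Middle of the roof of the bar's slot, in the bar's frame 15 mm behind (x) and 50 mm above the pivot. The slot opens downward, 18 mm wide in x, between the bar and a lip that hangs 10 mm below the roof. To hook it: guard up to 0.16 or to its stop, swing the bar upright so that the lip passes over the catch plate, then let the guard down until the roof rests on the notch floor.
- bar_grip (a point): Centre of the red plastic grip at the top of the hold bar, on the bar's axis, 88 mm above the pivot. The grip is 14 mm wide (along the press y, the way to pinch it), 16 deep, and reaches from 70 to 108 mm above the pivot. Its z axis runs up along the bar.
- pot_center (a point): Centre (half-way up) of the white round pot with lid, 34 mm diameter, 28 high, 50 g, standing on the press's nest; z axis up.
- tray: Fixed wooden tray, 90 x 160 mm (x, y), rim 9 mm high and 5 thick, inner floor 5 mm above the bench; origin at the centre of its underside.
- done_pot_center (a point): Centre (half-way up) of the finished pot, the same kind of white pot, loose, already standing in the +y half of the tray (35 to 45 mm from the tray's centre). The -y half of the tray is free.
- oil_bottle: Loose bystander: amber oil bottle with red tip, 36 mm diameter, 92 high; origin at the centre of its underside.
- loupe: Loose bystander: black eye loupe, 31 mm diameter, 31 high; origin at the centre of its underside.
- black_ring: Loose bystander: black steel setting ring, 47 mm diameter, 13 high; origin at the centre of its underside.

How it is judged:
By the outcome, as a careful person would: the job done as asked, in the order asked, and still so for the second after the job is handed in, with the robot touching nothing.
It also fails if it takes over 61 s, if anything falls off the work surface, if the arm or the gripper's body presses on something with over 40 N, if the wrist force passes 120 N, or if a joint passes its speed limit or range.

## Working session

There is one attempt and no reset: what is moved stays moved. The work goes in short steps, each a Python script; the robot and the scene stay as the last script left them, time stands still between calls to the robot, and variables do not carry over. Pictures are saved under pics/ and viewed, at most 10 in all, crops included, and the job is handed in when it is done.

```bash
mkdir -p pics; python3 - <<'E'
from workcell import bot,status,read_camera,camera_params
import cv2,numpy as np
for n in("scene","top"):
    im=read_camera(n); cv2.imwrite(f"pics/{n}0.png",im[:,:,::-1])
    p=camera_params(n);R=cv2.Rodrigues(np.array(p["rvec"]))[0];print(n,p["camera_matrix"],-R.T@np.array(p["tvec"]).ravel(),R)
print(status.get_obs())
E
```

```text
scene [[575.86911188   0.         312.41744519]
 [  0.         575.86911188 238.93075484]
 [  0.           0.           1.        ]] [-0.17419057 -0.78103154  1.02532907] [[ 0.81264839 -0.58272529 -0.00581593]
 [-0.3582591  -0.49169453 -0.79365415]
 [ 0.45962268  0.64704538 -0.60834141]]
top [[541.42083126   0.         323.50814374]
 [  0.         541.42083126 233.38542205]
 [  0.           0.           1.        ]] [0.18560353 0.13456474 1.44669284] [[-0.00591001 -0.99997196 -0.00459957]
 [-0.97924328  0.0067193  -0.20257703]
 [ 0.20260226  0.00330687 -0.97925553]]
{'clock': 0.1, 'q': array([-73.95832801,  36.05094528,   2.20312387,  86.98707504,
        -1.54687766,  57.08309331,  -1.14425991]), 'joint_vel': array([-0.06097423, -0.11327262, -0.0035994 , -0.13543038,  0.01747916,
       -0.0561966 , -0.06450691]), 'effort': array([ 1.98356036e-03, -5.50796700e+01,  1.14693046e+00, -1.87121183e+01,
       -5.22305060e-02,  1.91323645e-02,  7.40526957e-05]), 'eef_pos': array([0.22008914, 0.61100924, 0.20469424]), 'tool_rot': array([[-9.40820040e-01,  3.38906148e-01, -5.24145225e-04],
       [ 3.38906553e-01,  9.40818833e-01, -1.50725007e-03],
       [-1.76906160e-05, -1.59568732e-03, -9.99998727e-01]]), 'wrist_force': array([ 0.48324992,  0.28708457, -0.21744122]), 'wrist_torque': array([ 0.03968403,  0.02803961, -0.01340189]), 'grip_force': 0.0, 'opening': 1.0014528999768153}
```

View pics/scene0.png

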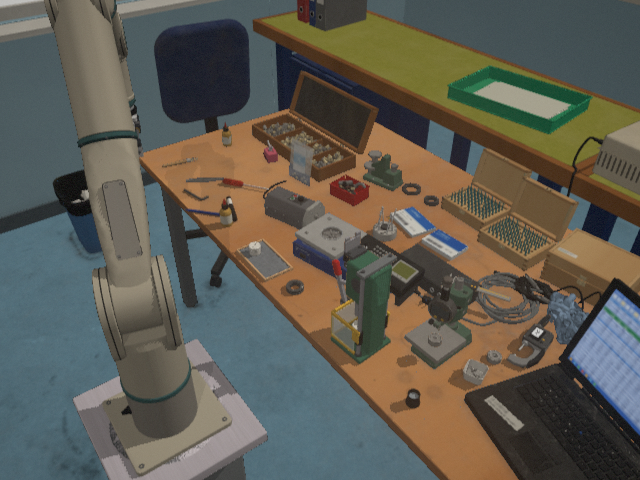

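View pics/top0.png

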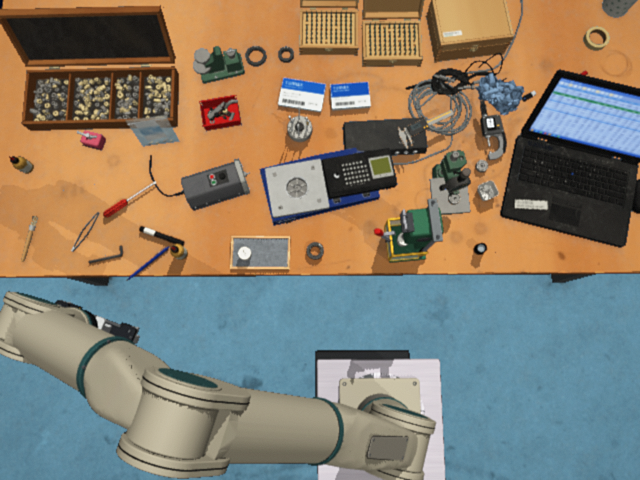

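Scene: press at (365,305), red grip at (338,268), tray (265,258) with finished pot (254,246). Top: press (410,235), grip (379,232), tray (260,252).

```bash
cat > h.py <<'E'
from workcell import bot,status,read_camera,camera_params
import cv2,numpy as np
def cam(p):
    R=cv2.Rodrigues(np.array(p["rvec"],float))[0];return np.array(p["camera_matrix"]),R,-R.T@np.array(p["tvec"],float).ravel()
def ray(p,uv):
    K,R,c=cam(p);d=R.T@np.linalg.inv(K)@np.array([uv[0],uv[1],1.]);return c,d/np.linalg.norm(d)
def plane(p,uv,z):
    c,d=ray(p,uv);return c+d*(z-c[2])/d[2]
def tri(pu):
    A=np.zeros((3,3));b=np.zeros(3);rs=[ray(p,uv) for p,uv in pu]
    for c,d in rs:
        M=np.eye(3)-np.outer(d,d);A+=M;b+=M@c
    x=np.linalg.solve(A,b);return x,[np.linalg.norm(np.cross(x-c,d))for c,d in rs]
def proj(p,X):
    return cv2.projectPoints(np.array(X,float).reshape(-1,3),np.array(p["rvec"]),np.array(p["tvec"]),np.array(p["camera_matrix"]),None)[0].reshape(-1,2)
def blobs(im,f,roi,minA=5):
    x0,y0,x1,y1=roi;hsv=cv2.cvtColor(im,cv2.COLOR_RGB2HSV).astype(int)
    m=np.zeros(im.shape[:2],np.uint8);m[y0:y1,x0:x1]=f(hsv[...,0],hsv[...,1],hsv[...,2])[y0:y1,x0:x1]
    n,l,s,c=cv2.connectedComponentsWithStats(m)
    return [(s[i][4],s[i][:4].tolist(),c[i].round(1))for i in range(1,n)if s[i][4]>=minA],m
E
python3 - <<'E'
from h import *
S=cv2.imread("pics/scene0.png")[:,:,::-1].copy();T=cv2.imread("pics/top0.png")[:,:,::-1].copy()
ps,pt=camera_params("scene"),camera_params("top")
red=lambda h,s,v:((h<6)|(h>174))&(s>170)&(v>70)
white=lambda h,s,v:(s<60)&(v>190)
for n,im,r1,r2 in(("s",S,(325,240,360,310),(235,230,300,280)),("t",T,(365,215,400,250),(228,230,295,275))):
    print(n,"red",blobs(im,red,r1)[0],"white",blobs(im,white,r2)[0])
a=cv2.resize(S[235:365,225:425],None,fx=4,fy=4,interpolation=cv2.INTER_CUBIC)[:, :]
b=cv2.resize(T[195:275,225:455],None,fx=3.4,fy=3.4,interpolation=cv2.INTER_CUBIC)
cv2.imwrite("pics/a.png",a[:,:,::-1]);cv2.imwrite("pics/b.png",b[:,:,::-1])
E
```

```text
s red [(np.int32(85), [332, 260, 10, 15], array([336.8, 266.9]))] white [(np.int32(35), [250, 242, 10, 6], array([254.4, 244.9]))]
t red [(np.int32(48), [374, 229, 9, 7], array([378.2, 231.8]))] white [(np.int32(128), [238, 247, 13, 12], array([244. , 252.5]))]
```

View pics/a.png

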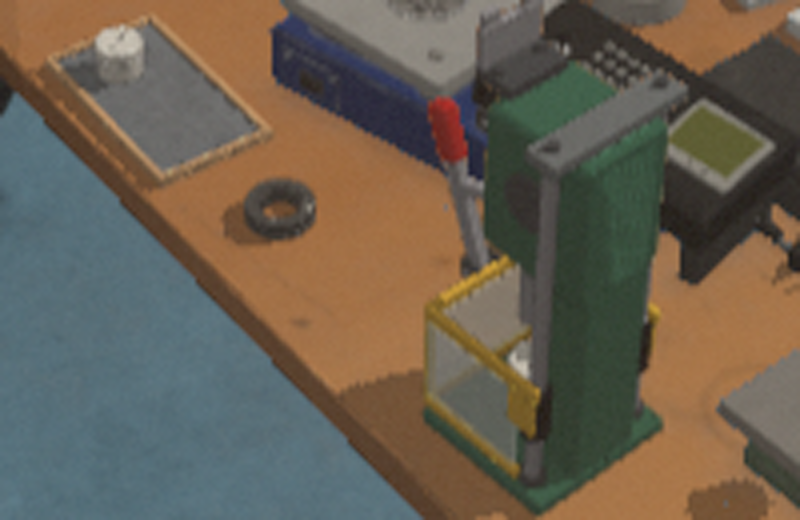

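View pics/b.png

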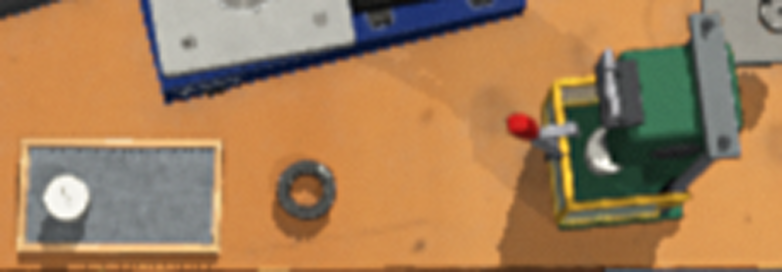

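Crop a: press base corners front-near (425,415), back-near (540,510), back-far (662,425); grip (448,128), leaning to the front. Crop b: tray corners (22,141), (220,141), (220,253), (18,250); finished pot (66,197); guard front top bar (558,80)-(562,220).

```bash
python3 - <<'E'
from h import *
np.set_printoptions(precision=4,suppress=True)
ps,pt=camera_params("scene"),camera_params("top")
s=lambda u,v:((u-1.5)/4+225,(v-1.5)/4+235)
t=lambda u,v:((u-1.2)/3.4+225,(v-1.2)/3.4+195)
g,e=tri([(ps,(336.8,266.9)),(pt,(378.2,231.8))]);print("grip",g,e)
bc=[plane(ps,s(*q),.012) for q in((425,415),(540,510),(662,425))]
print("base",np.array(bc),[np.linalg.norm(bc[i+1]-bc[i])for i in(0,1)])
A=np.array([[-.04,-.052],[.06,-.052],[.06,.052]]);B=np.array(bc)[:,:2]
a=A-A.mean(0);b=B-B.mean(0);th=np.arctan2((a[:,0]*b[:,1]-a[:,1]*b[:,0]).sum(),(a*b).sum())
R=np.array([[np.cos(th),-np.sin(th)],[np.sin(th),np.cos(th)]]);o=B.mean(0)-R@A.mean(0)
print("yaw",th,"o",o,"grip in press",R.T@(g[:2]-o))
fr=[tri([(ps,s(427,305)),(pt,t(562,222))])]
print("guard near front top corner",fr[0],"press",R.T@(fr[0][0][:2]-o))
f=np.array([plane(pt,t(*q),.094) for q in((556,80),(563,221))]);print("guard front edge",f, [R.T@(x[:2]-o) for x in f])
tc=np.array([plane(pt,t(*q),.009) for q in((21,141),(221,141),(221,254),(17,250))]);print("tray",tc,tc.mean(0),[np.linalg.norm(tc[i]-tc[i-1])for i in range(4)])
print("done",plane(pt,(244,252.5),.033), tri([(ps,(254.4,244.9)),(pt,(244,252.5))]))
print("col",camera_params("wrist")["camera_matrix"]); K,Rw,c=cam(camera_params("wrist")); o=status.get_obs()
print(o["tool_rot"].T@(c-o["eef_pos"]), Rw@o["tool_rot"])
E
```

```text
grip [0.4527 0.0071 0.1733] [np.float64(0.0006784931426514808), np.float64(0.000678493142651423)]
base [[ 0.4018 -0.0424  0.012 ]
 [ 0.4109 -0.138   0.012 ]
 [ 0.5096 -0.1303  0.012 ]] [np.float64(0.09601760763999846), np.float64(0.0989693396921291)]
yaw -1.4868841629395217 o [ 0.4558 -0.0755] grip in press [-0.0827  0.0038]
guard near front top corner (array([ 0.4022, -0.0315,  0.0913]), [np.float64(0.0065221129744950255), np.float64(0.006522112974495131)]) press [-0.0484 -0.0498]
guard front edge [[ 0.5042 -0.027   0.094 ]
 [ 0.3966 -0.0289  0.094 ]] [array([-0.0444,  0.0522]), array([-0.0514, -0.0551])]
tray [[0.4772 0.3907 0.009 ]
 [0.4761 0.2312 0.009 ]
 [0.3854 0.2306 0.009 ]
 [0.3896 0.3914 0.009 ]] [0.4321 0.311  0.009 ] [np.float64(0.08758763880172891), np.float64(0.1595196825311685), np.float64(0.09072333597383354), np.float64(0.16081616124914183)]
done [0.4278 0.3502 0.033 ] (array([0.4289, 0.3503, 0.0309]), [np.float64(0.0007586077652124661), np.float64(0.0007586077652125585)])
col [[349.6612   0.     311.0162]
 [  0.     349.6612 238.6412]
 [  0.       0.       1.    ]]
[ 0.0697  0.0006 -0.1797] [[ 0.0011  1.      0.0001]
 [-0.9706  0.001  -0.2408]
 [-0.2408  0.0002  0.9706]]
```

```bash
cat >> h.py <<'E'
np.set_printoptions(precision=4,suppress=True)
G=np.array([.4527,.0071,.1733])
def axes(th):
    return np.array([np.cos(th),np.sin(th),0]),np.array([-np.sin(th),np.cos(th),0]),np.array([0,0,1.])
def barpose(th,a,sgn=1):
    x,y,z=axes(th);u=z*np.cos(a)+x*np.sin(a);return u,np.column_stack([np.cross(sgn*y,-u),sgn*y,-u])
E
python3 - <<'E'
from h import *
th=-1.50;a=-.40
for s in(1,-1):
    u,R=barpose(th,a,s);print(s,bot.solve_ik(G+.10*u,R),bot.solve_ik(G-.015*u,R))
    for aa in(-.4,-.2,0):
        u2,R2=barpose(th,aa,s);x=axes(th)[0];piv=G-.088*u+[0,0,.165];print(aa,bot.solve_ik(piv+.073*u2,R2))
u,R=barpose(th,a,1)
bot.movep(G+.10*u,R);print(status.get_obs()["clock"],status.get_obs()["eef_pos"])
p=camera_params("wrist");im=read_camera("wrist");cv2.imwrite("pics/w1.png",im[:,:,::-1]);np.save("w1.npy",p,allow_pickle=True)
print(proj(p,[G]))
E
```

```text
1 [-52.3414  22.9811  35.4327 111.7437  11.0294  55.5744 -21.1369] [-45.2039  32.1205  34.2665 120.56     8.5513  36.6652 -17.5642]
-0.4 [-50.0097  17.5233  37.3458 108.4132  13.6724  62.1126 -16.4569]
-0.2 [-40.667   14.3181  37.3265 107.5674   3.2407  61.0288  -1.7215]
0 [-28.5599  13.9355  36.1729 106.2609  -9.2033  62.7161  15.1052]
-1 [-13.3124  20.6619 -18.3717 110.7133  29.9043  64.1639 136.16  ] [-11.1973  28.617  -14.9729 119.6268  39.2966  48.7648 128.5449]
-0.4 [ -9.8482  15.4082 -15.3832 107.4074  27.3481  68.839  146.5155]
-0.2 [ -3.5689  12.4151  -9.6846 106.6765  14.9688  63.6995 164.0223]
0 [ -47.2971   21.4463   66.0446  106.6084  -21.4713   65.9019 -149.6346]
2.275 [0.4501 0.047  0.2652]
[[310.0887 240.4579]]
```

View pics/w1.png

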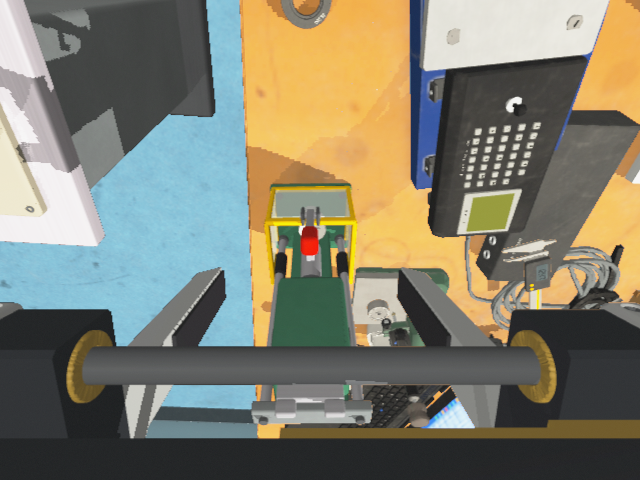

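Wrist view: the grip is at (310,241), matching the projection; guard top edge runs (266,222)-(356,222), bottom edge (272,188)-(353,187).

```bash
python3 - <<'E'
from h import *
p=np.load("w1.npy",allow_pickle=True).item();im=cv2.imread("pics/w1.png")[:,:,::-1].copy()
red=lambda h,s,v:((h<6)|(h>174))&(s>170)&(v>70)
print(blobs(im,red,(290,215,330,270))[0])
b,m=blobs(im,lambda h,s,v:(h>20)&(h<32)&(s>180)&(v>110),(255,180,370,285));print(b)
for r in(0,):
    for nm,(y0,y1),z in(("bottom",(180,193),.014),("top",(214,228),.094)):
        q=[]
        for u in list(range(278,298,2))+list(range(326,346,2)):
            v=np.where(m[y0:y1,u])[0]
            if len(v): q.append((u,y0+v.mean()))
        q=np.array(q);k=np.polyfit(q[:,0],q[:,1],1)
        X=np.array([plane(p,(u,np.polyval(k,u)),z) for u in(275,350)]);d=X[1]-X[0];print(nm,k,X,"yaw",np.arctan2(d[1],d[0])-np.pi/2)
    for y in(195,205,215,230,240):print(y,np.where(m[y,255:370])[0]+255)
ps,pt=camera_params("scene"),camera_params("top")
E
```

```text
[(np.int32(441), [301, 227, 18, 28], array([309.1, 241. ]))]
[(np.int32(1622), [264, 186, 94, 99], array([310.5, 224.8])), (np.int32(11), [314, 219, 3, 6], array([314.9, 222.3])), (np.int32(6), [344, 233, 1, 6], array([344. , 235.5]))]
bottom [ -0.0189 193.4105] [[ 0.411  -0.0344  0.014 ]
 [ 0.5048 -0.0255  0.014 ]] yaw -1.4750991003227536
top [ -0.0099 224.314 ] [[ 0.4176 -0.0305  0.094 ]
 [ 0.4974 -0.0236  0.094 ]] yaw -1.4844415611618749
195 [270 271 272 273 347 348 349 350]
205 [269 270 271 272 349 350 351 352]
215 [267 268 269 270 350 351 352 353 354]
230 [265 266 267 268 269 352 353 354 355 356]
240 [266 267 268 269 270 351 352 353 354 355]
```

```bash
cat >> h.py <<'E'
TH=-1.482;O=np.array([.458,-.070,0]);XP,YP,ZP=axes(TH)
def P(x,y,z):return O+XP*x+YP*y+ZP*z
def st(m=""):
    o=status.get_obs();d=o["eef_pos"]-O;print(m,"t%.1f"%o["clock"],"tcp",o["eef_pos"],"press",np.array([d@XP,d@YP,d[2]]),"F",o["wrist_force"],"T",o["wrist_torque"],"op %.3f gf %.1f"%(o["opening"],o["grip_force"]));return o
E
python3 - <<'E'
from h import *
a=-.34;u,R=barpose(TH,a)
bot.grip(.45)
bot.movel(G+.06*u,R,v=.1)
hit=bot.movel(G-.015*u,R,v=.08,stop_force=12);o=st(f"at grip {hit}")
bot.grip(0.0,30);o=st("gripped")
z0=o["eef_pos"]
hit=bot.movel(z0+[0,0,.161],v=.08,stop_force=25);st(f"lifted {hit}")
im=read_camera("scene");cv2.imwrite("pics/l1.png",cv2.resize(im[200:350,270:430],None,fx=4,fy=4)[:,:,::-1])
E
```

```text
at grip False t4.9 tcp [0.4535 0.0023 0.1595] press [-0.0724  0.0019  0.1595] F [ 0.664  -0.0297 -0.9339] T [0.2557 0.0566 0.0392] op 0.449 gf 0.0
gripped t5.4 tcp [0.4522 0.0021 0.1592] press [-0.0723  0.0007  0.1592] F [-3.9794  0.5907  4.69  ] T [ 0.2091  0.7949 -0.3041] op 0.144 gf 30.0
lifted True t6.8 tcp [0.4519 0.0028 0.2696] press [-0.0731  0.0004  0.2696] F [ 1.6705 -0.2244 -2.4124] T [ 0.2157 -0.5095  0.1334] op 0.151 gf 30.0
```

View pics/l1.png

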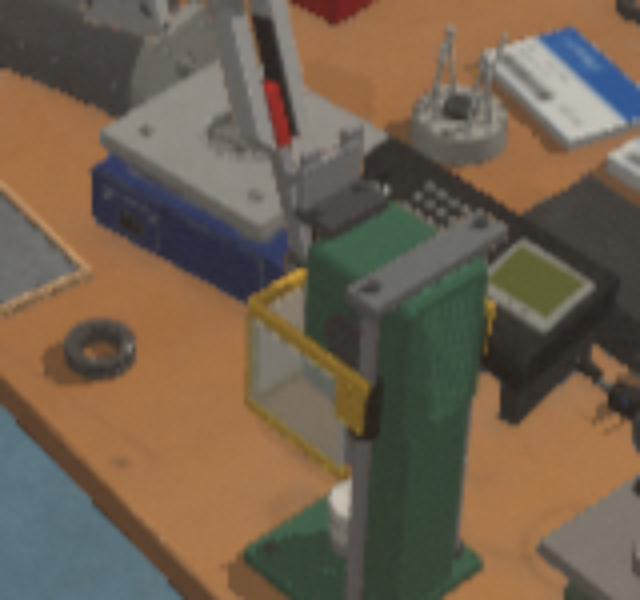

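The guard is at about 0.11 with the bar still leaning outward; the lift stopped on a force peak, probably the lip close to the catch plate at (330,170). I'll lean the bar out further and go on up.

```bash
cat >> h.py <<'E'
def swing(h,a,L=.0736,v=.06,sf=None):
    u,R=barpose(TH,a);return bot.movel(P(-.048,.0005,.090+h)+L*u,R,v=v,stop_force=sf)
E
python3 - <<'E'
from h import *
h=.1085
for a in(-.40,-.46,-.52):swing(h,a)
st("leaned")
hs=[]
for h in np.arange(.12,.163,.01):
    hit=swing(min(h,.161),-.52,sf=30);st(f"h{h:.3f} {hit}")
    if hit:break
E
```

```text
leaned t7.5 tcp [0.451  0.0144 0.2621] press [-0.0847  0.0005  0.2621] F [-0.0724 -0.5133 -3.3071] T [ 0.7522  0.1525 -0.0162] op 0.145 gf 30.0
h0.120 False t7.9 tcp [0.451  0.0143 0.2744] press [-0.0846  0.0005  0.2744] F [-0.2326  0.5333 -2.1563] T [ 1.0036  0.3565 -0.029 ] op 0.144 gf 30.0
h0.130 False t8.2 tcp [0.451  0.0144 0.2842] press [-0.0847  0.0005  0.2842] F [-0.6022  1.6074 -2.8054] T [ 1.0621  0.314  -0.1253] op 0.149 gf 30.0
h0.140 False t8.5 tcp [0.451  0.0144 0.2942] press [-0.0847  0.0005  0.2942] F [-1.0039  0.3495 -3.0938] T [ 1.0764  0.2793 -0.1682] op 0.146 gf 30.0
h0.150 False t8.8 tcp [0.451  0.0144 0.3042] press [-0.0846  0.0005  0.3042] F [ 0.1668  1.245  -3.9321] T [ 1.1355  0.3191 -0.1615] op 0.145 gf 30.0
h0.160 False t9.2 tcp [0.451  0.0143 0.3142] press [-0.0846  0.0005  0.3142] F [-1.8604  1.3887 -3.0898] T [ 1.1985  0.3672 -0.0762] op 0.145 gf 30.0
```

```bash
python3 - <<'E'
from h import *
hit=swing(.171,-.52,v=.02,sf=10);o=st(f"top {hit}")
u,_=barpose(TH,-.52);h=(o["eef_pos"]-.0736*u)[2]-.09;print("h at stop",h)
im=read_camera("scene");cv2.imwrite("pics/l2a.png",im[:,:,::-1])
p=camera_params("wrist");w=read_camera("wrist")
a=cv2.resize(im[190:350,290:430],None,fx=2.8,fy=2.8);b=cv2.resize(w,None,fx=.62,fy=.62)
b=cv2.copyMakeBorder(b,0,448-b.shape[0],0,0,cv2.BORDER_CONSTANT)
cv2.imwrite("pics/l2.png",np.hstack([a,b])[:,:,::-1]);print(a.shape,b.shape)
print((proj(camera_params("scene"),[P(-.04,-.049,z)for z in(.159,.169,.174,.179)])-[290,190])*2.8)
E
```

```text
top True t9.6 tcp [0.4509 0.0141 0.3202] press [-0.0844  0.0004  0.3202] F [ 2.7436 -0.6278 -2.5114] T [ 0.4241 -0.4136  0.2429] op 0.150 gf 30.0
h at stop 0.16636369460419295
(448, 392, 3) (448, 397, 3)
[[114.8345 279.4459]
 [115.01   270.0553]
 [115.0984 265.3262]
 [115.1872 260.5743]]
```

View pics/l2.png

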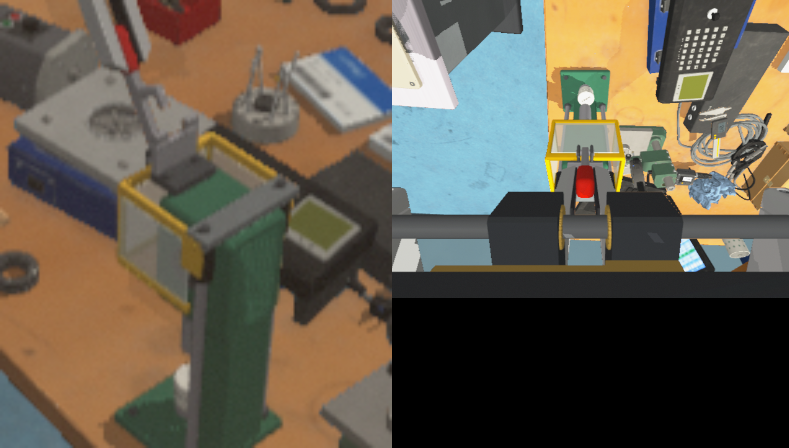

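Guard is at its stop (lower edge at (120,262) matching z≈0.178), bar leaning out. Now swing upright and let down.

```bash
python3 - <<'E'
from h import *
for a in np.arange(-.45,.001,.075):
    hit=swing(.1645,min(a,0.0),sf=20)
    if hit or a>-.2:st(f"a {a:.2f} {hit}")
    if hit:break
else:
    st("upright")
    hit=swing(.138,0.0,v=.025,sf=8);o=st(f"down {hit}");print("h",o["eef_pos"][2]-.0736-.09)
im=read_camera("scene");cv2.imwrite("pics/l3a.png",im[:,:,::-1])
w=read_camera("wrist")
a=cv2.resize(im[190:350,290:430],None,fx=2.8,fy=2.8);b=cv2.resize(w[140:400,220:420],None,fx=1.72,fy=1.72)
b=cv2.copyMakeBorder(b,0,448-b.shape[0],0,0,cv2.BORDER_CONSTANT)
cv2.imwrite("pics/l3.png",np.hstack([a,b])[:,:,::-1])
print((proj(camera_params("scene"),[P(-.04,-.049,z)for z in(.159,.169,.174,.179)])-[290,190])*2.8)
E
```

```text
a -0.15 False t10.9 tcp [ 0.4532 -0.0112  0.327 ] press [-0.059   0.0004  0.327 ] F [ 2.0156 -2.3512 -3.5213] T [-0.2756 -0.3773  0.0577] op 0.147 gf 30.0
a -0.07 False t11.2 tcp [ 0.4536 -0.0166  0.3276] press [-0.0536  0.0004  0.3276] F [ 0.6888 -1.1834 -2.8073] T [-0.3424 -0.3844  0.0372] op 0.143 gf 30.0
a 0.00 False t11.4 tcp [ 0.4541 -0.0221  0.3278] press [-0.0481  0.0004  0.3278] F [ 1.4145 -0.9868 -2.2954] T [-0.3543 -0.3514 -0.0214] op 0.146 gf 30.0
upright t11.4 tcp [ 0.4541 -0.0221  0.3278] press [-0.0481  0.0004  0.3278] F [ 1.4145 -0.9868 -2.2954] T [-0.3543 -0.3514 -0.0214] op 0.146 gf 30.0
down True t12.1 tcp [ 0.4542 -0.0221  0.312 ] press [-0.0481  0.0004  0.312 ] F [-1.7997 -0.7109  6.0501] T [-0.0668  0.2401 -0.0638] op 0.149 gf 30.0
h 0.14836171761341047
[[114.8345 279.4459]
 [115.01   270.0553]
 [115.0984 265.3262]
 [115.1872 260.5743]]
```

View pics/l3.png

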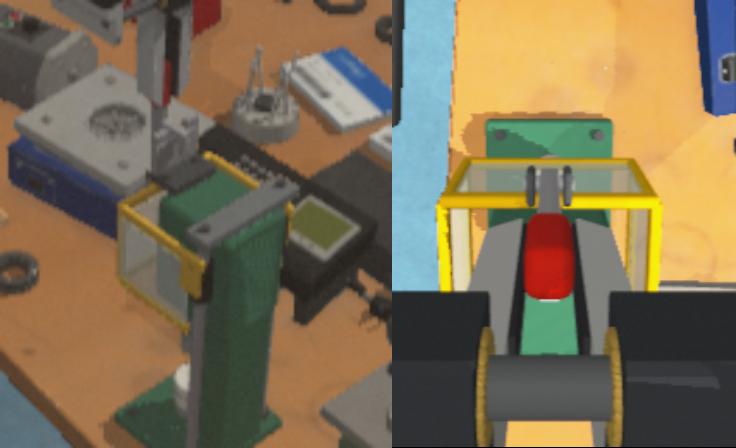

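Guard lower corner now at (120,279), i.e. z≈0.159, and the force reversed: the roof seems to rest in the notch. Press slightly, release, rise, check.

```bash
python3 - <<'E'
from h import *
o=status.get_obs();hit=bot.movel(o["eef_pos"]-[0,0,.004],v=.02,stop_force=6);o=st(f"press {hit}")
bot.grip(.3);st("open")
bot.movel(o["eef_pos"]+[0,0,.06],v=.12);st("up")
im=read_camera("scene");cv2.imwrite("pics/l4a.png",im[:,:,::-1]);im=im[190:350,290:430]
w=read_camera("wrist")
a=cv2.resize(im,None,fx=2.8,fy=2.8);b=cv2.resize(w[140:400,220:420],None,fx=1.72,fy=1.72)
b=cv2.copyMakeBorder(b,0,448-b.shape[0],0,0,cv2.BORDER_CONSTANT)
cv2.imwrite("pics/l4.png",np.hstack([a,b])[:,:,::-1])
# plan pot reach: tool tilted phi from vertical, pointing toward press back
for phi in(40,45,50):
    f=np.radians(phi)
    z=XP*np.sin(f)-ZP*np.cos(f)
    for s in(1,-1):
        R=np.column_stack([np.cross(s*YP,z),s*YP,z]);C=P(0,0,.038)
        print(phi,s,bot.solve_ik(C+.012*z,R),bot.solve_ik(C-.15*z,R),bot.solve_ik(C+.012*z+ZP*.03,R))
E
```

```text
press True t12.4 tcp [ 0.4542 -0.022   0.3116] press [-0.0482  0.0005  0.3116] F [-1.7755 -0.0655  6.8748] T [-0.0412  0.4645 -0.019 ] op 0.144 gf 30.0
open t12.9 tcp [ 0.4539 -0.0227  0.3107] press [-0.0475  0.0001  0.3107] F [-0.4253  1.0037 -0.565 ] T [-0.0613  0.0432  0.0175] op 0.299 gf 0.0
up t13.5 tcp [ 0.4538 -0.0218  0.3711] press [-0.0483  0.      0.3711] F [ 0.1901  0.3512 -0.9863] T [-0.0585  0.0652  0.0214] op 0.302 gf 0.0
40 1 [-48.4737  58.1207  38.5765 125.1166  20.3933  17.5345 -36.9365] [-57.2315  41.7605  34.2516 117.7005  21.1466  44.3034 -39.5616] [-48.7296  54.1428  39.0591 125.1699  22.0331  20.8825 -36.4495]
40 -1 [-35.0675  51.5625  16.7864 124.7593  55.4222  30.4636 107.8352] [-35.9437  36.8436   1.2551 117.0899  41.1098  56.3594 117.7062] [-33.179   47.2973  13.9156 124.7474  54.2731  34.894  110.5404]
45 1 [-50.4984  60.6079  37.3987 123.8755  27.9452  21.306  -47.5095] [-59.3688  45.7432  33.0689 116.0363  23.1202  47.2234 -44.7489] [-50.7292  56.7332  37.9421 124.1346  28.5744  24.3051 -45.9463]
45 -1 [-36.8095  54.0723  15.3471 123.5025  56.6093  35.6154 103.6262] [-38.8388  40.8241   0.7808 115.4344  42.4212  60.2434 113.167 ] [-35.1927  49.9476  12.9323 123.705   55.6854  39.5701 106.1587]
50 1 [-51.3093  62.604   34.614  122.3722  35.1773  26.4467 -57.5763] [-60.9961  49.8492  31.6623 114.0516  24.6945  50.4835 -49.2792] [-51.9101  59.1174  35.8656 122.8597  34.1949  28.6632 -54.3819]
50 -1 [-38.1945  56.7525  13.8121 122.0079  57.0834  40.893  100.334 ] [-41.1954  45.0304   0.1637 113.4597  43.3595  64.2708 109.3018] [-36.8215  52.7687  11.8033 122.4362  56.4336  44.3935 102.6091]
```

View pics/l4.png

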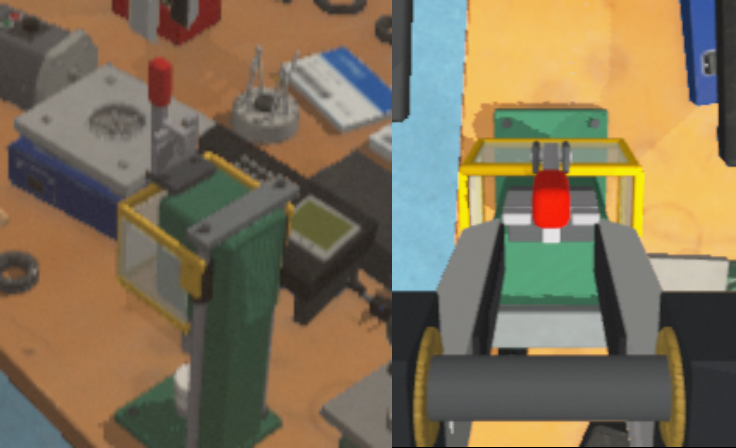

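Bar is upright with the red grip free at (160,80) and the hook in the notch; guard corner unchanged at (120,279): it holds by itself. Now the pot, measured from the front with the wrist camera.

```bash
cat >> h.py <<'E'
def tilt(psi,phi=np.radians(48)):
    f=np.array([np.cos(psi),np.sin(psi),0]);y=np.array([-np.sin(psi),np.cos(psi),0]);z=f*np.sin(phi)-ZP*np.cos(phi)
    return np.column_stack([np.cross(y,z),y,z]),z
E
python3 - <<'E'
from h import *
bot.movel(P(-.2,0,.38),v=.25)
R,z=tilt(TH)
bot.movep(P(0,0,.041)-.17*z,R);bot.grip(.62);st("pre")
p=camera_params("wrist");w=read_camera("wrist");cv2.imwrite("pics/p1.png",w[:,:,::-1]);np.save("p1.npy",p,allow_pickle=True)
q=proj(p,[P(0,0,.036),P(0,0,.05),P(0,0,.022)]);print(q)
u,v=q[0].astype(int)
for th in(110,140,170):
    b,m=blobs(w,lambda h,s,v_:(s<60)&(v_>th),(max(u-70,0),max(v-70,0),u+70,v+70),40);print(th,b)
for psi in np.radians([-85,-60,-40,-20,0,20]):
    Rt,zt=tilt(psi);C=np.array([.432,.275,.024]);print(round(np.degrees(psi)),bot.solve_ik(C+.012*zt,Rt),bot.solve_ik(C+.012*zt+[0,0,.12],Rt))
E
```

```text
pre t16.0 tcp [0.4468 0.0559 0.1548] press [-0.1264 -0.      0.1548] F [-0.0996  0.1761  0.2354] T [ 0.6306  0.1737 -0.0746] op 0.622 gf 0.0
[[310.445  218.0742]
 [310.4244 229.9557]
 [310.4648 206.6208]]
110 [(np.int32(1345), [296, 192, 35, 47], array([312.5, 216.4])), (np.int32(495), [269, 222, 12, 66], array([274.7, 254.9])), (np.int32(1261), [341, 222, 39, 66], array([358.8, 262.6])), (np.int32(695), [300, 258, 24, 30], array([311.5, 273. ])), (np.int32(210), [240, 268, 15, 20], array([245.6, 276.7]))]
140 [(np.int32(1231), [296, 193, 35, 46], array([312.7, 217.9])), (np.int32(226), [269, 223, 8, 65], array([272.6, 255.5])), (np.int32(227), [343, 223, 7, 65], array([346.3, 256.2])), (np.int32(40), [362, 253, 15, 4], array([368.6, 254.3])), (np.int32(232), [304, 259, 9, 29], array([308.5, 273.1])), (np.int32(172), [317, 260, 7, 28], array([320.1, 274.7])), (np.int32(404), [352, 260, 28, 28], array([363.7, 271.9]))]
170 [(np.int32(1089), [296, 201, 35, 37], array([313.1, 219.4])), (np.int32(341), [353, 260, 27, 28], array([364.2, 271.9]))]
-85 [-67.7352  64.3288  22.2954  89.33    12.3414  65.6695 -54.7688] [-69.1227  54.3635  24.9457  89.6641  13.7652  74.2655 -50.5106]
-60 [-76.7618  61.1003  23.2526 105.0392  27.9399  46.4794 -55.0023] [-77.5555  49.175   24.6429 105.3584  28.3372  56.1524 -48.7007]
-40 [-86.8     61.9833  31.3438 118.9573  44.8613  26.0443 -61.2082] [-85.3214  46.4369  28.996  119.2395  44.2917  38.9346 -52.2302]
-20 [ -85.9529   61.1979   26.6873  132.9347  109.5031   26.4093 -113.945 ] [-96.9967  50.0103  45.8391 133.6234  83.4851  14.5179 -77.67  ]
0 None None
20 None None
```

```bash
python3 - <<'E'
from h import *
p=np.load("p1.npy",allow_pickle=True).item();w=cv2.imread("pics/p1.png")[:,:,::-1]
t=np.linspace(0,2*np.pi,60)
for dx in(-.005,0,.005):
  q=proj(p,[P(dx+.017*np.cos(a),.0025+.017*np.sin(a),z)for z in(.022,.050)for a in t]);print(dx,q.min(0),q.max(0))
print(w[185:245,313].tolist()[::3])
for y in(200,210,220,230,235):print(y,cv2.cvtColor(np.ascontiguousarray(w[y:y+1,290:337]),cv2.COLOR_RGB2HSV)[0,:,1:].tolist()[::3])
E
```

```text
-0.005 [295.8347 194.3863] [330.0415 235.6494]
0 [296.0194 197.2894] [329.7971 237.9237]
0.005 [296.1995 200.1203] [329.5588 240.144 ]
[[89, 166, 124], [84, 154, 116], [82, 152, 114], [141, 138, 139], [138, 136, 137], [154, 151, 143], [205, 201, 187], [207, 203, 190], [210, 206, 192], [221, 218, 207], [207, 202, 189], [205, 201, 188], [239, 237, 229], [247, 247, 246], [247, 247, 245], [222, 219, 207], [247, 246, 244], [247, 246, 244], [62, 107, 82], [61, 108, 81]]
200 [[111, 115], [113, 113], [111, 115], [55, 120], [4, 143], [5, 148], [14, 163], [19, 157], [20, 152], [16, 145], [6, 120], [19, 165], [116, 150], [114, 147], [115, 149], [116, 149]]
210 [[108, 102], [110, 100], [109, 101], [21, 192], [21, 202], [22, 209], [20, 212], [22, 211], [23, 209], [23, 200], [21, 194], [24, 213], [15, 224], [91, 160], [117, 146], [118, 149]]
220 [[108, 102], [108, 109], [43, 132], [22, 198], [22, 208], [21, 210], [22, 209], [19, 217], [17, 219], [21, 195], [22, 193], [22, 205], [19, 218], [20, 214], [103, 87], [105, 97]]
230 [[108, 104], [111, 108], [23, 178], [1, 247], [1, 247], [1, 247], [2, 246], [7, 244], [23, 192], [7, 243], [3, 246], [3, 247], [3, 247], [10, 239], [104, 93], [151, 246]]
235 [[105, 104], [113, 106], [108, 106], [84, 115], [6, 244], [3, 246], [3, 246], [2, 246], [3, 247], [3, 247], [3, 247], [3, 247], [48, 133], [110, 107], [106, 94], [149, 246]]
```

```bash
python3 - <<'E'
from h import *
R,z=tilt(TH);C=P(.002,.0027,.036)
t=C+[0,0,.006]+.012*z
bot.movel(t-.10*z,R,v=.15)
hit=bot.movel(t,R,v=.08,stop_force=8);st(f"in {hit}")
bot.grip(0.0,20);o=st("gripped")
e=o["eef_pos"]
bot.movel(e+[0,0,.013],v=.05);st("lift")
bot.movel(e+[0,0,.013]-XP*.15,v=.15);o=st("out")
bot.movel(o["eef_pos"]-XP*.03+[0,0,.07],v=.15);st("up")
w=read_camera("wrist");cv2.imwrite("pics/p2.png",w[:,:,::-1])
im=read_camera("scene");cv2.imwrite("pics/s2.png",im[:,:,::-1])
E
```

```text
in False t18.1 tcp [ 0.4619 -0.0802  0.0341] press [0.0105 0.003  0.0341] F [ 0.2666  0.4196 -0.2115] T [ 0.6373  0.1013 -0.0389] op 0.621 gf 0.0
gripped t18.7 tcp [ 0.4617 -0.0806  0.034 ] press [0.0109 0.0028 0.034 ] F [-0.3199  0.941   0.5555] T [0.5002 0.1372 0.0319] op 0.348 gf 20.0
lift t19.1 tcp [ 0.4619 -0.0804  0.0473] press [0.0107 0.003  0.0473] F [ 0.4705 -0.378  -0.1173] T [0.7086 0.1409 0.0354] op 0.346 gf 20.0
out t20.2 tcp [0.4481 0.0675 0.0474] press [-0.1379  0.0024  0.0474] F [-0.5928 -0.3834 -0.7126] T [ 0.738   0.0982 -0.0005] op 0.349 gf 20.0
up t20.9 tcp [0.4451 0.0968 0.1172] press [-0.1673  0.002   0.1172] F [ 0.194  -0.4383 -1.7758] T [0.7293 0.1037 0.0011] op 0.351 gf 20.0
```

```bash
python3 - <<'E'
from h import *
yel=lambda h,s,v:(h>20)&(h<32)&(s>180)&(v>110)
for n in("l4a","s2"):
    b,_=blobs(cv2.imread(f"pics/{n}.png")[:,:,::-1].copy(),yel,(325,235,400,320),15);print(n,b)
p=camera_params("wrist");w=cv2.imread("pics/p2.png")[:,:,::-1].copy()
R,z=tilt(TH);o=status.get_obs();C=o["eef_pos"]-.012*z-[0,0,.006]
t=np.linspace(0,2*np.pi,60);q=proj(p,[C+[.017*np.cos(a),.017*np.sin(a),h]for h in(-.014,.014)for a in t]);print("pred",q.min(0),q.max(0))
print(blobs(w,lambda h,s,v:(s<60)&(v>150),tuple(int(k) for k in(*(q.min(0)-15),*(q.max(0)+15))),40)[0])
psi=np.radians(-65);Rt,zt=tilt(psi);T=np.array([.430,.274,.019])+[0,0,.006]+.012*zt
for h in(.1,.03,0):print(bot.solve_ik(T+[0,0,h],Rt))
E
```

```text
l4a []
s2 []
pred [276.0381 241.8043] [343.7371 315.9484]
[(np.int32(4012), [278, 244, 66, 86], array([309.9, 281.4]))]
[-75.3066  51.607   23.2282 102.5493  25.6677  58.5159 -50.429 ]
[-74.8169  58.3074  22.3759 102.479   25.2511  52.8924 -53.7667]
[-74.6415  61.2648  22.0345 102.0383  25.0573  50.7778 -55.0854]
```

```bash
python3 - <<'E'
from h import *
Rt,zt=tilt(np.radians(-65));T=np.array([.430,.274,.019])+[0,0,.006]+.012*zt
bot.movel(T+[0,0,.11],Rt,v=.15);st("above")
bot.movel(T+[0,0,.012],v=.1)
hit=bot.movel(T-[0,0,.005],v=.02,stop_force=3);o=st(f"down {hit}");print("dz",o["eef_pos"]-T)
bot.grip(.47);st("open")
e=o["eef_pos"]
bot.movel(e-.03*zt,v=.08);bot.movel(e-.09*zt+[0,0,.06],v=.15);st("away")
bot.movep(np.array([.33,.42,.32]),Rt);st("clear")
im=read_camera("scene");tp=read_camera("top");cv2.imwrite("pics/f_s.png",im[:,:,::-1]);cv2.imwrite("pics/f_t.png",tp[:,:,::-1])
a=cv2.resize(im[215:365,215:415],None,fx=2,fy=2,interpolation=cv2.INTER_CUBIC);b=cv2.resize(tp[190:290,160:500],None,fx=2.35,fy=2.35,interpolation=cv2.INTER_CUBIC)
c=np.zeros((300+b.shape[0],b.shape[1],3),np.uint8);c[:300,:400]=a;c[300:]=b
s0=cv2.imread("pics/scene0.png")[:,:,::-1];d=cv2.resize(s0[215:365,215:415],None,fx=1.95,fy=1.95);c[:d.shape[0],402:402+d.shape[1]]=d
cv2.imwrite("pics/final.png",c[:,:,::-1]);print(c.shape)
E
```

```text
above t22.3 tcp [0.4341 0.2644 0.1273] press [-0.3352  0.0059  0.1273] F [-0.5603 -0.0636 -0.0071] T [ 0.6402  0.3705 -0.0173] op 0.349 gf 20.0
down True t24.0 tcp [0.4338 0.2657 0.017 ] press [-0.3365  0.0057  0.017 ] F [-0.6857  1.1832  3.5348] T [0.1655 0.0217 0.0797] op 0.349 gf 20.0
dz [ 0.     -0.0002  0.    ]
open t24.4 tcp [0.4333 0.2657 0.0164] press [-0.3366  0.0052  0.0164] F [-0.6949  0.8425  0.1141] T [ 0.5926  0.3403 -0.0291] op 0.469 gf 0.0
away t25.8 tcp [0.4053 0.3255 0.1367] press [-0.3986 -0.0174  0.1367] F [ 0.6333  0.4129 -0.2017] T [ 0.5526  0.3391 -0.0077] op 0.471 gf 0.0
clear t26.7 tcp [0.3303 0.4188 0.3188] press [-0.4982 -0.0838  0.3188] F [ 0.5516 -0.3325 -0.0422] T [0.5997 0.3594 0.0191] op 0.473 gf 0.0
(535, 799, 3)
```

View pics/final.png

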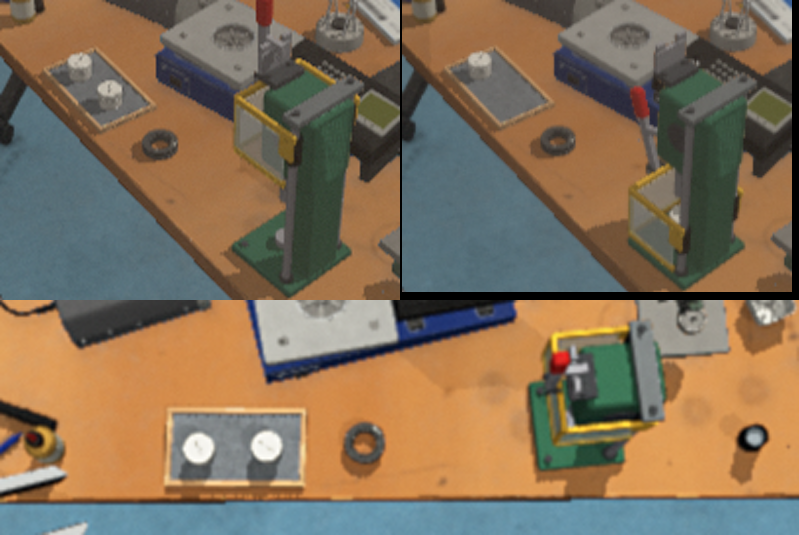

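The guard is hooked up with the bar upright at (264,10). Both pots stand in the tray, at (80,65) and (110,93) in the scene crop. The bystanders have not moved and the arm is clear.

```bash
python3 -c "
from workcell import sign_off,bot
bot.wait(.3);print(sign_off())"
```

```text
the job is handed in; nothing more can be done
None
```

The guard is hooked up by its bar in the notch, and the white pot stands upright in the tray beside the finished one; the finished pot, bottle, loupe and ring look undisturbed in the final pictures, and I handed the job in at about 27 s on the robot's clock.

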